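# Press the lid tabs of the long dish shut

### The arm

A 7-joint arm with a two-finger parallel gripper is mounted at the origin on a cart in front of the work surface, level with it; the furniture and walls round the work are solid. World frame = base frame: x ahead of the robot, y to its left, z up, the work surface at z = 0. Lengths are in m, angles in rad, forces in N, time in s.
With the tool pointing down it reaches from about 0.4 to 0.85 m from the base axis. Payload 10.4 kg.
Tool frame: the origin (TCP) lies midway between the tips of the shut fingers; the grasp point (between the pads) lies 19 mm behind it; z points along the fingers, x is the direction in which the jaws open and shut, and the axes are right-handed (so a half turn about z gives the same grasp; the last joint's range is limited). The gripper opens to 87 mm and grips with 3 to 60 N. Pads are 19 mm wide; open, the fingers measure 117 mm over their backs; the gripper's body (75 mm by 190 mm) begins 51 mm behind the grasp point.
Start: joints at [-1.267, 0.332, -0.065, 1.46, 0.022, 1.35, -0.088], TCP at [0.201, 0.592, 0.223] pointing down, gripper open.
Joint ranges: [-2.6, 2.6], [-0.5, 2.12], [-1.47, 1.34], [0.16, 2.42], [-1.27, 4.41], [0.06, 2.06], [-2.6, 2.6]. Speed limits (rad/s): [2.22, 2.22, 2.79, 2.79, 3.14, 3.14, 3.14].

### API

Orientations are given as a unit quaternion [x, y, z, w].
In Python, from bench import r gives the robot as it stands. The module is installed in compiled form; this text tells all that it offers.
- The arm moves only by the tool play_rows, never from a script. Its argument "commands" is a list of rows, each a list of 7 numbers: the shift along the world's x, y, z in cm, then the turn, a rotation vector about the world's x, y, z in rad, then the finger opening in cm, from 0 to 8.7. A call has 1 to 20 rows; each row shifts and turns the commanded pose from where the row before left it; what a row does not reach is not made up. A row lasts 1/8 s, in which the tool goes at most 62.5 mm and 10.7 degrees, less where a joint would pass 70% of its speed; a pose out of reach is approached as far as the arm can. A call is refused whole if a number of a shift passes 6.25 or a number of a turn 0.188, either way. A call with a gripper value outside its range is refused whole. The fingers move at their own pace and stop on an object; "grip_force" is the grip in N (left out, the last holds). Time passes only in rows, so rows that do not move let the fingers close. It gives the time, the measured TCP pose, the force and the opening at its end, in the units of the state.
- r.read_state(): the state, without advancing time (a new reading comes with each control period).
- r.camera(name): name is "scene" or "side" or "wrist"; returns a dict with "img" (384x512x3 uint8, red, green, blue), "K" (3x3 intrinsics, pixels), "camera_from_world" (4x4, takes a point from world to camera coordinates). Camera axes: x right, y down, z forward; pixel columns grow to the right and rows downward; lengths in m; the calibration is good to about 2 mm. A picture is of the moment at which its call begins. There is no depth.
- r.close_job(): hands the job in, once; it reports no verdict.
The state is a dict: "time": time; "joint_positions": joint angles; "joint_vel": joint speeds; "joint_torque": joint torques, N m; "ee_pos": TCP position; "eef_rot": TCP orientation; "ft_force": force on the tool from outside, world axes, zero at the start; "torque": the same for the moment, N m; "width": finger opening in m.
Only numpy, scipy, OpenCV 4.12 (cv2) and the standard library are available. Lean on these libraries where they do the work, as an engineer would, in place of code of your own. Each camera call takes 0.05 s, during which the arm holds its last target. There are 200 camera calls.

### The job

The lids are on both storage dishes, but their tabs still stand up. Press down the four tabs of the long, rectangular dish one after another around its rim until each is fully engaged, lying flat; do not shove that dish about, and leave the smaller square dish untouched.

Things in the scene. Friction and masses are not known exactly. Their poses are not given: they have to be found in the camera images.
- long_dish: Long dish: white ceramic, 180 x 120 mm over its flat grey lid (long side along its x), 0.8 kg, loose on a wooden board 56 mm above the work surface. Origin: centre of its underside, z up; lid top at 75.5 mm. A white snap tab amid each side: 40 mm wide along the rim, 30 mm long, hinged 18 mm inside the lid's edge at height 78 mm, sloping up outwards to a tip at most 93 mm above the origin.
- long_dish_tab0 (a joint): Tab at the dish's +x end: 0 fully up (slopes up 0.45 rad), 0.45 rad engaged, its top then level 80 mm above the dish's origin; starts between 0 and 0.15. Press from above at dish x, y = (+92, 0) mm (20 mm out from its hinge). It is stiff: about 5 N moves it there, it stays where it is left, and meets a hard stop when flat.
- long_dish_tab1 (a joint): Tab at the dish's +y side, like tab0: 0 fully up, 0.45 rad engaged, flat. Press at dish x, y = (0, +62) mm.
- long_dish_tab2 (a joint): Tab at the dish's -x end, like tab0: 0 fully up, 0.45 rad engaged, flat. Press at dish x, y = (-92, 0) mm.
- long_dish_tab3 (a joint): Tab at the dish's -y side, like tab0: 0 fully up, 0.45 rad engaged, flat. Press at dish x, y = (0, -62) mm.
- square_dish: The smaller square dish, to be left alone: the same make, height and tabs, 110 x 110 mm over its lid (134 mm over the tabs), loose on the same board. Origin: centre of its underside; z up. It may stand to the left or to the right of the long dish.

How it is judged:
At the end, for the whole second after the job is handed in: All four tabs of the long dish are pressed down flat (joints above 0.37 of 0.45 rad); the long dish stands level (within 0.1 rad), at rest, less than 40 mm from where it stood (value of joint each of long_dish_tab0, long_dish_tab1, long_dish_tab2, long_dish_tab3 above 0.37 rad and distance of long_dish from where it was at the start of the episode below 0.04 m and angle between long_dish's own z axis and vertical below 0.1 rad and linear speed of long_dish below 0.02 m/s); the robot touches nothing.
It fails at once if the square dish is touched (more than 2 N) or moved by 15 mm (contact force between any of the arm, the fingers and square_dish above 2 N or distance of square_dish from where it was at the start of the episode above 0.015 m).
It also fails if it takes over 45 s, if anything falls off the work surface, if the arm or the gripper's body presses on something with over 40 N, if the wrist force passes 120 N, or if a joint passes its speed limit or range.

## Working session

There is one attempt and no reset: what is moved stays moved. The work goes in short steps, Python scripts to look and compute and a tool call to move; the robot and the scene stay as the last step left them, time stands still between calls to the robot, and variables do not carry over. Pictures are saved under pics/ and viewed, about 8 in all and at most 12, crops included, and the job is handed in when it is done.

Besides the shell and the picture viewer there is one more tool, called after "Emit:" in YAML: its name, and indented under it one key for each argument. play_rows: Moves the arm, as the interface text tells. Its arguments: {"type":"object","properties":{"commands":{"type":"array","items":{"type":"array","items":{"type":"number"}}},"grip_force":{"type":"number"}},"required":["commands"]}

```bash
mkdir -p pics
python3 - <<'E'
from bench import r
import cv2,numpy as np
s=r.read_state();print(s['time'],s['ee_pos'],s['eef_rot'],s['width'])
for n in ["scene","side"]:
    c=r.camera(n);cv2.imwrite(f"pics/{n}0.png",c["img"][:,:,::-1]);np.savez(f"{n}0.npz",**c)
    print(n,c["K"].tolist(),np.linalg.inv(c["camera_from_world"]).round(3).tolist())
E
```

```text
0.0 [0.20052063 0.59154238 0.22173628] [ 8.12712607e-01  5.82664308e-01 -5.67384351e-04  4.47325226e-04] 0.08696526975308924
scene [[462.2717191214906, 0.0, 253.67613251288873], [0.0, 462.2717191214906, 186.76529078625217], [0.0, 0.0, 1.0]] [[0.416, -0.69, 0.593, 0.051], [-0.91, -0.311, 0.275, -0.184], [-0.005, -0.654, -0.757, 0.783], [0.0, 0.0, 0.0, 1.0]]
side [[403.93061971887647, 0.0, 250.26210393003237], [0.0, 403.93061971887647, 190.05871890560482], [0.0, 0.0, 1.0]] [[0.962, -0.106, 0.252, 0.325], [-0.273, -0.324, 0.906, -0.704], [-0.015, -0.94, -0.341, 0.433], [0.0, 0.0, 0.0, 1.0]]
```

View pics/scene0.png

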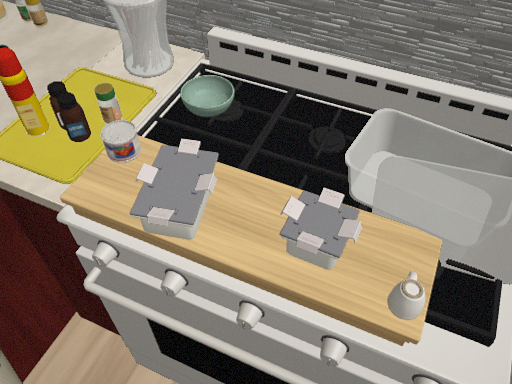

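View pics/side0.png

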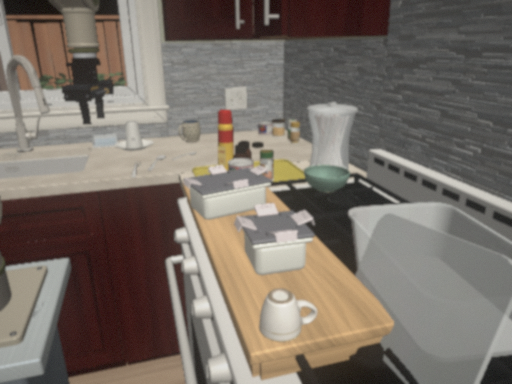

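The scene view shows the long dish's lid centred near pixel (178,187) and the square dish near (320,225), to the right. I'll enlarge the long dish to get its lid corners.

Run:
```python
import cv2
i=cv2.imread("pics/scene0.png")[130:250,120:240];cv2.imwrite("pics/crop.png",cv2.resize(i,None,fx=5,fy=5,interpolation=cv2.INTER_CUBIC))
```

```text
(no output)
```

View pics/crop.png

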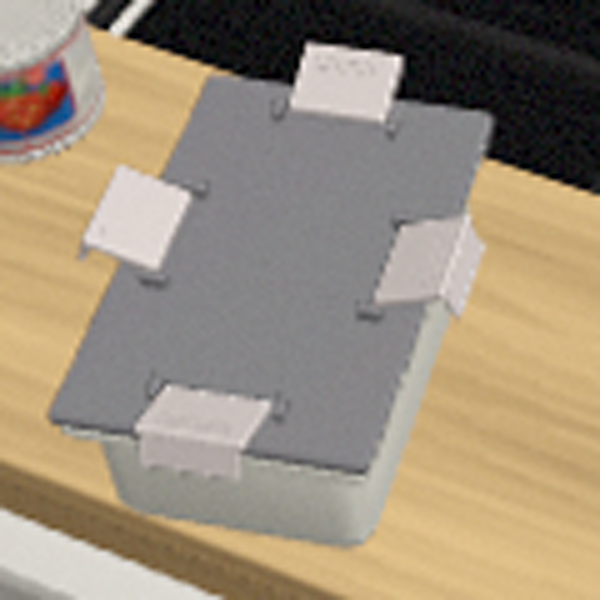

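Enlarged, the lid corners in the full image are at about (161,145), (218.8,152.6), (193,224.6) and (130,214). All four tabs are standing up.

```bash
cat > h.py <<'E'
import numpy as np,cv2
def ray(c,uv,z):
    T=np.linalg.inv(c["camera_from_world"]);d=T[:3,:3]@np.linalg.inv(c["K"])@[*uv,1];o=T[:3,3]
    return o+d*(z-o[2])/d[2]
def proj(c,P):
    p=(c["camera_from_world"]@np.c_[P,np.ones(len(P))].T)[:3];q=c["K"]@p;return (q[:2]/q[2]).T
E
python3 - <<'E'
from h import *
from scipy.optimize import least_squares
c=np.load("scene0.npz")
uv=np.array([(161,145),(218.8,152.6),(193,224.6),(130,214)])
W=np.array([ray(c,p,.1315) for p in uv]);print(W.round(3),[np.linalg.norm(W[i]-W[i-1]).round(3) for i in range(4)])
L=np.array([(.09,.06),(.09,-.06),(-.09,-.06),(-.09,.06)])
def pts(q,L,z):
    R=np.array([[np.cos(q[2]),-np.sin(q[2])],[np.sin(q[2]),np.cos(q[2])]]);return np.c_[L@R.T+q[:2],np.full(len(L),z)]
s=least_squares(lambda q:(proj(c,pts(q,L,.1315))-uv).ravel(),[*W.mean(0)[:2],0]);q=s.x;print(q,s.fun.round(1))
P=np.array([(.092,0),(0,.062),(-.092,0),(0,-.062)])
print(pts(q,P,0).round(4))
sd=np.load("side0.npz");im=np.ascontiguousarray(sd["img"][:,:,::-1])
im=cv2.resize(im[150:290,160:340],None,fx=4,fy=4,interpolation=cv2.INTER_CUBIC)
for p in proj(sd,pts(q,L,.1315)): cv2.circle(im,tuple(int(v) for v in (p-[160,150])*4),3,(0,0,255),-1)
# square dish est
S=ray(c,(320,222),.1315);print('sq',S)
cv2.imwrite("pics/side_c.png",im)
E
```

```text
[[0.587 0.27  0.132]
 [0.616 0.153 0.132]
 [0.44  0.113 0.132]
 [0.414 0.226 0.132]] [np.float64(0.178), np.float64(0.12), np.float64(0.181), np.float64(0.116)]
[0.51408822 0.19078362 0.2348056 ] [ 0.3 -0.3  0.   0.   1.  -0.1 -1.2  0.2]
[[0.6036 0.2122 0.    ]
 [0.4997 0.2511 0.    ]
 [0.4246 0.1694 0.    ]
 [0.5285 0.1305 0.    ]]
sq [ 0.53607005 -0.08656079  0.1315    ]
```

View pics/side_c.png

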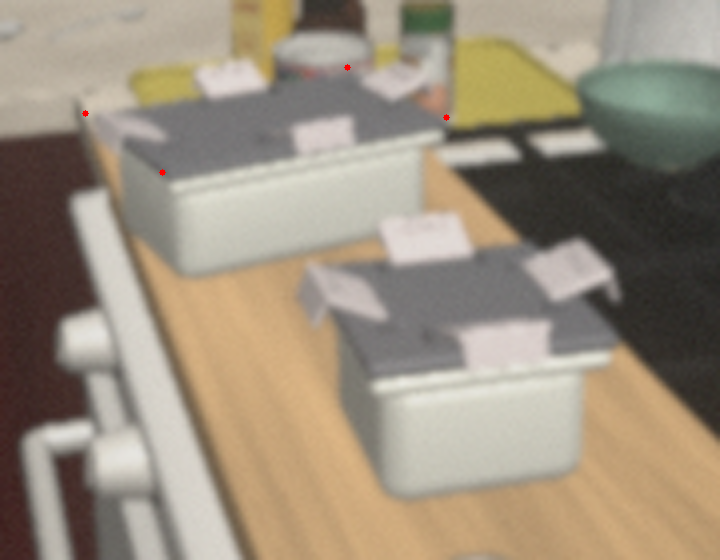

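The side view's predicted lid corners sit about 3 px too high. I'll fit both views together with the height free.

Run:
```python
from h import *
from scipy.optimize import least_squares
c=np.load("scene0.npz");sd=np.load("side0.npz")
uv=np.array([(161,145),(218.8,152.6),(193,224.6),(130,214)]);uv2=np.array([(271.3,183.3),(203,196.7)])
L=np.array([(.09,.06),(.09,-.06),(-.09,-.06),(-.09,.06)])
def pts(q,L,z):
    R=np.array([[np.cos(q[2]),-np.sin(q[2])],[np.sin(q[2]),np.cos(q[2])]]);return np.c_[L@R.T+q[:2],np.full(len(L),z)]
f=lambda q,z:np.r_[(proj(c,pts(q,L,z))-uv).ravel(),(proj(sd,pts(q,L[1:3],z))-uv2).ravel()]
s=least_squares(lambda q:f(q,q[3]),[.51,.19,.23,.13]);print(s.x.round(4),s.fun.round(1))
s=least_squares(lambda q:f(q,.1315),[.51,.19,.23]);print(s.x.round(4),s.fun.round(1))
```

```text
[0.5196 0.196  0.2326 0.1218] [ 0.4  0.7 -0.6  1.   0.4 -0.1 -0.8  0.2  1.8 -1.   0.  -0.4]
[0.5142 0.1897 0.2385] [ 0.6 -0.1  0.4  0.   1.7 -0.  -0.6  0.4  0.5 -3.9 -2.  -3.3]
```

Emit:
play_rows:
  commands:
    - [0,0,5,0,0,0,0]
    - [0,0,4,0,0,0,0]
    - [3.4,-4.4,0,0,0,0,0]
    - [3.4,-4.4,0,0,0,0,0]
    - [3.4,-4.4,0,0,0,0,0]
    - [3.4,-4.4,0,0,0,0,0]
    - [3.4,-4.4,0,0,0,0,0]
    - [3.4,-4.4,0,0,0,0,0]
    - [3.4,-4.4,0,0,0,0,0]
    - [3.4,-4.4,0,0,0,0,0]
    - [3.4,-4.4,0,0,0,0,0]
    - [0,0,0,0,0,0,0]
    - [0,0,0,0,0,0,0]
  grip_force: 30

```text
time: 1.72
ee_pos: [0.5063, 0.1964, 0.3122]
eef_rot: [0.813, 0.583, -0.0, -0.0]
ft_force: [-1.1, 0.5, 0.1]
width: 0.0002
```

Run:
```python
from bench import r
import cv2,numpy as np
from h import *
c=r.camera("wrist");np.savez("wrist0.npz",**c);s=r.read_state();print(s['time'],s['ee_pos'],s['eef_rot'],s['ft_force'],s['width'])
print(np.linalg.inv(c["camera_from_world"]).round(3).tolist())
im=cv2.resize(c["img"][:,:,::-1],(768,576),interpolation=cv2.INTER_CUBIC)
L=np.array([(.09,.06),(.09,-.06),(-.09,-.06),(-.09,.06)])
for q,z,col in(((.5141,.1908,.2348),.1315,(0,0,255)),((.5196,.196,.2326),.1218,(255,0,0))):
    R=np.array([[np.cos(q[2]),-np.sin(q[2])],[np.sin(q[2]),np.cos(q[2])]])
    for p in proj(c,np.c_[L@R.T+q[:2],np.full(4,z)]): cv2.circle(im,tuple(int(v) for v in p*1.5),3,col,-1)
cv2.imwrite("pics/wrist0.png",im)
```

```text
1.775 [0.50594198 0.19704639 0.31226423] [ 8.12241111e-01  5.83321703e-01 -2.44734523e-04 -3.28761149e-04] [-0.36292154  0.62411023  0.1953132 ] 0.0008465243519750172
[[0.321, 0.919, 0.23, 0.443], [0.947, -0.311, -0.078, 0.219], [0.0, 0.243, -0.97, 0.475], [0.0, 0.0, 0.0, 1.0]]
```

View pics/wrist0.png

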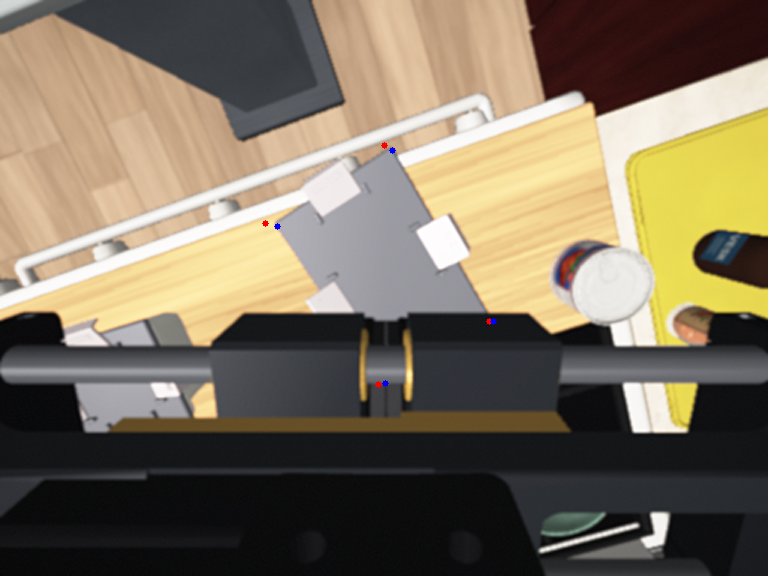

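The wrist view agrees with the joint fit (blue): lid corners at about (277,226), (392,150) and (490,321) in the picture. I'm using centre (0.520, 0.196), yaw 0.233 and lid height about 0.122, and will find the tabs by feel. Tab2 (near end) first.

Emit:
play_rows:
  commands:
    - [-3.8,-1.1,0,0,0,0,0]
    - [-3.8,-1.1,-4,0,0,0,0]
    - [0,0,-5,0,0,0,0]
    - [0,0,-4,0,0,0,0]
    - [0,0,-2,0,0,0,0]
    - [0,0,-1,0,0,0,0]
    - [0,0,0,0,0,0,0]
    - [0,0,0,0,0,0,0]

```text
time: 2.78
ee_pos: [0.431, 0.1745, 0.1535]
eef_rot: [0.813, 0.583, 0.001, -0.0]
ft_force: [0.5, 0.8, -0.4]
width: 0.0005
```

Emit:
play_rows:
  commands:
    - [0,0,-0.4,0,0,0,0]
    - [0,0,-0.4,0,0,0,0]
    - [0,0,-0.4,0,0,0,0]
    - [0,0,-0.4,0,0,0,0]
    - [0,0,0,0,0,0,0]

```text
time: 3.4
ee_pos: [0.4305, 0.1739, 0.1364]
eef_rot: [0.813, 0.583, -0.0, -0.0]
ft_force: [-2.0, 0.4, 2.4]
width: 0.0002
```

Emit:
play_rows:
  commands:
    - [0,0,-0.3,0,0,0,0]
    - [0,0,-0.3,0,0,0,0]
    - [0,0,0,0,0,0,0]

```text
time: 3.78
ee_pos: [0.4308, 0.1741, 0.1355]
eef_rot: [0.813, 0.582, 0.001, -0.001]
ft_force: [-28.2, -14.9, 64.7]
width: 0.0002
```

The tab hit its hard stop at z = 0.1355, which matches the stated 0.136. That push was harder than needed, so I'll lift, look, and press more gently from here.

Emit:
play_rows:
  commands:
    - [0,0,0.6,0,0,0,0]
    - [0,0,3,0,0,0,0]
    - [0,0,6,0,0,0,0]
    - [0,0,6,0,0,0,0]
    - [0,0,0,0,0,0,0]

```text
time: 4.4
ee_pos: [0.4327, 0.1748, 0.2908]
eef_rot: [0.813, 0.583, 0.004, 0.0]
ft_force: [-0.3, 0.1, -1.2]
width: 0.0007
```

Run:
```python
from bench import r
import cv2,numpy as np
from h import *
s=r.read_state();print(s['ee_pos'],s['ft_force'])
a=r.camera("scene");b=r.camera("wrist")
A=cv2.resize(a["img"][120:250,100:260,::-1],None,fx=4,fy=4,interpolation=cv2.INTER_CUBIC)
cv2.imwrite("pics/s1.png",A)
B=b["img"][:,:,::-1].copy();cv2.imwrite("pics/w1.png",cv2.resize(B,(760,570)))
for n,c in(("scene",a),("wrist",b)): np.savez(n+"1.npz",**c)
```

```text
[0.43265874 0.17477683 0.29084772] [-0.2578649   0.12368952 -1.20183478]
```

View pics/s1.png

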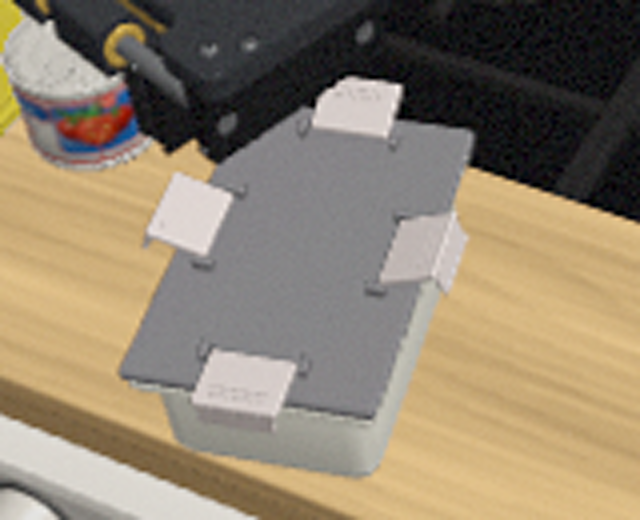

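View pics/w1.png

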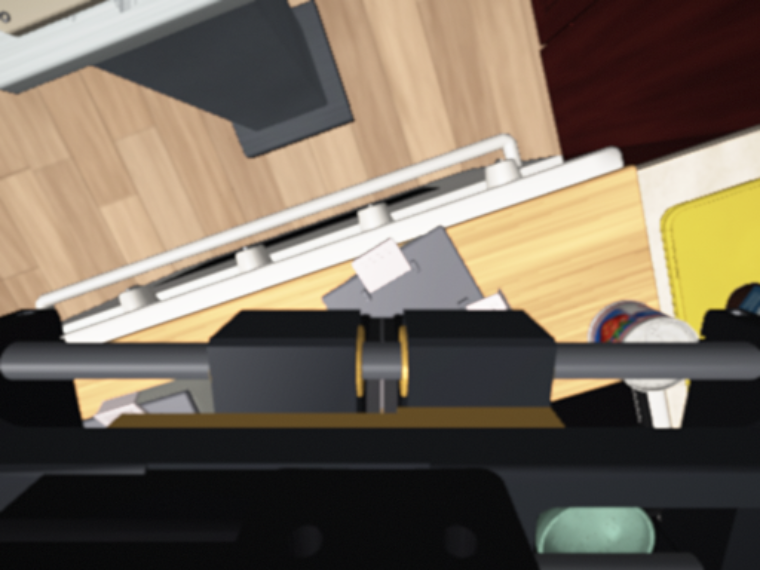

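Tab2 now lies flat, at about (245,385) in the crop. The lid corners are where they were, within 1 px, so the dish has not moved. Next is tab3.

Emit:
play_rows:
  commands:
    - [4.9,-2.1,0,0,0,0,0]
    - [4.9,-2.1,-2,0,0,0,0]
    - [0,0,-4,0,0,0,0]
    - [0,0,-4,0,0,0,0]
    - [0,0,-2.5,0,0,0,0]
    - [0,0,-0.7,0,0,0,0]
    - [0,0,-0.4,0,0,0,0]
    - [0,0,-0.4,0,0,0,0]
    - [0,0,-0.4,0,0,0,0]
    - [0,0,-0.4,0,0,0,0]
    - [0,0,-0.2,0,0,0,0]
    - [0,0,0,0,0,0,0]
    - [0,0,0,0,0,0,0]

```text
time: 6.12
ee_pos: [0.5288, 0.1322, 0.1368]
eef_rot: [0.813, 0.583, 0.0, -0.0]
ft_force: [0.7, -1.6, 3.2]
width: 0.0005
```

Emit:
play_rows:
  commands:
    - [0,0,-0.15,0,0,0,0]
    - [0,0,-0.1,0,0,0,0]
    - [0,0,0,0,0,0,0]

```text
time: 6.5
ee_pos: [0.529, 0.1321, 0.1361]
eef_rot: [0.813, 0.583, 0.001, -0.0]
ft_force: [-6.7, -3.6, 22.5]
width: 0.0007
```

Tab3 is at its stop (22 N). On to tab0.

Emit:
play_rows:
  commands:
    - [0,0,2,0,0,0,0]
    - [0,0,4,0,0,0,0]
    - [3.8,4.1,0,0,0,0,0]
    - [3.8,4.1,0,0,0,0,0]
    - [0,0,-3.5,0,0,0,0]
    - [0,0,-0.5,0,0,0,0]
    - [0,0,-0.4,0,0,0,0]
    - [0,0,-0.4,0,0,0,0]
    - [0,0,-0.4,0,0,0,0]
    - [0,0,-0.4,0,0,0,0]
    - [0,0,-0.15,0,0,0,0]
    - [0,0,0,0,0,0,0]
    - [0,0,0,0,0,0,0]

```text
time: 8.12
ee_pos: [0.6048, 0.214, 0.1368]
eef_rot: [0.813, 0.583, 0.0, 0.0]
ft_force: [2.7, 0.5, 4.2]
width: 0.0006
```

Emit:
play_rows:
  commands:
    - [0,0,-0.15,0,0,0,0]
    - [0,0,-0.1,0,0,0,0]
    - [0,0,0,0,0,0,0]

```text
time: 8.5
ee_pos: [0.605, 0.214, 0.1362]
eef_rot: [0.813, 0.583, 0.001, -0.0]
ft_force: [-3.0, -1.9, 19.0]
width: 0.0004
```

Tab0 is at its stop. The can lies beside tab1, so I'll check its height before lowering the gripper body there.

Run:
```python
from h import *
a=np.load("scene0.npz");b=np.load("wrist0.npz")
for z in (.08,.1,.12,.14,.16,.18,.2): print(z,ray(a,(120,132),z).round(3),ray(b,(407,188),z).round(3))
```

```text
0.08 [0.627 0.412 0.08 ] [0.608 0.406 0.08 ]
0.1 [0.611 0.395 0.1  ] [0.6   0.397 0.1  ]
0.12 [0.594 0.379 0.12 ] [0.591 0.387 0.12 ]
0.14 [0.578 0.362 0.14 ] [0.583 0.378 0.14 ]
0.16 [0.562 0.345 0.16 ] [0.575 0.368 0.16 ]
0.18 [0.545 0.328 0.18 ] [0.566 0.359 0.18 ]
0.2 [0.529 0.311 0.2  ] [0.558 0.349 0.2  ]
```

Emit:
play_rows:
  commands:
    - [0,0,2,0,0,0,0]
    - [0,0,5,0,0,0,0]
    - [-5.1,2,3,0,0,0,0]
    - [-5.2,2,0,0,0,0,0]
    - [0,0,0,0,0,0,0]

```text
time: 9.12
ee_pos: [0.4977, 0.2565, 0.2344]
eef_rot: [0.811, 0.585, -0.001, -0.001]
ft_force: [0.2, 0.4, 0.7]
width: 0.0003
```

The can's top is only about 0.12 high, so the gripper body clears it. Pressing tab1.

Emit:
play_rows:
  commands:
    - [0,0,-4,0,0,0,0]
    - [0,0,-3,0,0,0,0]
    - [0,0,-0.9,0,0,0,0]
    - [0,0,-0.4,0,0,0,0]
    - [0,0,-0.4,0,0,0,0]
    - [0,0,-0.4,0,0,0,0]
    - [0,0,-0.4,0,0,0,0]
    - [0,0,0,0,0,0,0]
    - [0,0,0,0,0,0,0]

```text
time: 10.25
ee_pos: [0.5018, 0.254, 0.1394]
eef_rot: [0.813, 0.583, 0.0, -0.0]
ft_force: [-0.6, 2.0, 3.9]
width: 0.0005
```

Emit:
play_rows:
  commands:
    - [0,0,-0.25,0,0,0,0]
    - [0,0,-0.15,0,0,0,0]
    - [0,0,-0.1,0,0,0,0]
    - [0,0,0,0,0,0,0]

```text
time: 10.75
ee_pos: [0.5019, 0.2543, 0.1361]
eef_rot: [0.813, 0.583, 0.001, -0.0]
ft_force: [-7.3, -0.2, 21.9]
width: 0.0005
```

Tab1 is at its stop. Lifting clear and moving aside for a check picture.

Emit:
play_rows:
  commands:
    - [0,0,2,0,0,0,0]
    - [0,0,6,0,0,0,0]
    - [0,0,6,0,0,0,0]
    - [0,0,4,0,0,0,0]
    - [-3.4,4.4,0,0,0,0,0]
    - [-3.4,4.4,0,0,0,0,0]
    - [-3.4,4.4,0,0,0,0,0]
    - [-3.4,4.4,0,0,0,0,0]
    - [-3.4,4.4,0,0,0,0,0]
    - [0,0,0,0,0,0,0]
    - [0,0,0,0,0,0,0]

```text
time: 12.12
ee_pos: [0.3324, 0.4729, 0.3133]
eef_rot: [0.813, 0.582, -0.0, 0.001]
ft_force: [1.2, -0.4, -0.8]
width: 0.0002
```

Run:
```python
from bench import r
import cv2,numpy as np
s=r.read_state();print(s['time'],s['ee_pos'],s['ft_force'])
a=r.camera("scene")["img"][120:280,100:380,::-1];b=r.camera("side")["img"][150:290,160:340,::-1]
A=cv2.resize(a,(560,320),interpolation=cv2.INTER_CUBIC);A0=cv2.resize(a[15:115,20:130],None,fx=2.8,fy=2.8,interpolation=cv2.INTER_CUBIC)
B=cv2.resize(b,(360,280),interpolation=cv2.INTER_CUBIC)
o=np.zeros((600,720,3),np.uint8);o[:320,:560]=A;o[320:,:308]=A0;o[320:,320:680]=B
cv2.imwrite("pics/fin.png",o)
```

```text
12.125 [0.33241316 0.47292452 0.31331836] [ 1.22624044 -0.35572049 -0.84816307]
```

View pics/fin.png

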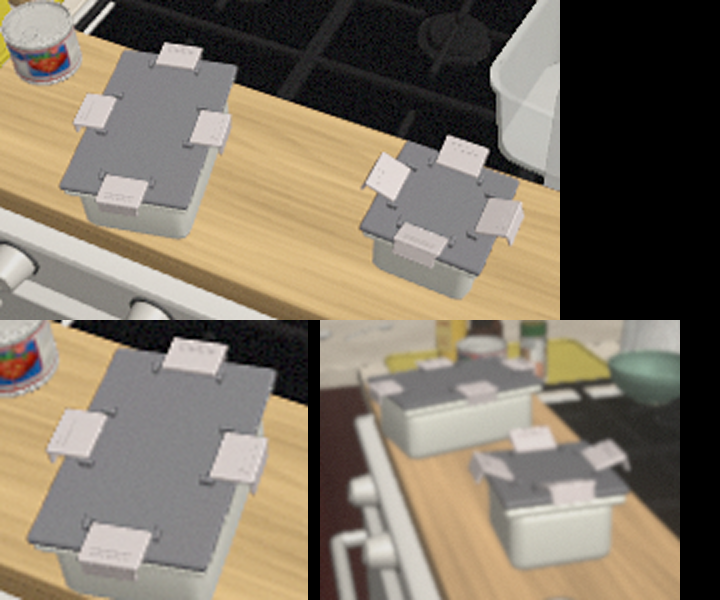

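All four long-dish tabs now lie flat, at about (180,57), (95,110), (122,193) and (212,128) in the upper panel. The dish is level and where it was, and the square dish is unchanged.

```bash
python3 -c "
from bench import r
print(r.close_job())"
```

```text
the job is handed in; nothing more can be done
None
```

I pressed down all four tabs of the long dish with the closed fingers, in the order tab2, tab3, tab0, tab1, and handed the job in at about 12 s.

- **Stops:** Each tab met its hard stop with the fingertips at z = 0.1355 to 0.136 m, which matches the stated flat height of 0.136 m.
- **Last pictures:** All four tabs lie flat, the long dish is level and the square dish looks untouched. After tab2 I compared the lid corners with the first picture and they agreed within 1 px. After the last press I checked the dish's position only by eye. The arm was clear of everything.
- **Too hard on tab2:** The first press peaked at about 65 N vertically and 28 N sideways, more than needed though under the 120 N wrist limit. The other three were kept to about 20 N.
- **Disagreement:** The camera fits put the lid about 10 mm too low (0.122 m) or, with the stated lid height of 0.1315 m, shifted the dish by about 6 mm. Touch confirmed the stated height, and for the last three tabs I aimed between the two estimates.

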